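# Slide a cast carrier under the bridge scanner and start the scan

## Task

Push the blue carrier plate with the plaster cast on it along the bench and under the low white bridge of the scanner until its front edge lies flush against the red stop, then press the green start key and let go. Slide the plate gently and flat on the bench with the fingertips: do not lift, tip or grip it, do not touch the fragile cast, do not press the key before the plate is home, and leave the other things where they are.

Things in the scene. Friction and masses are not known exactly. Their poses are not given: they have to be found in the camera images.
- carrier: Loose blue metal plate with a cast on it, 140 (x) x 100 (y) x 12 mm thick, flat on the bench, 0.3 to 0.7 kg in all. Origin: centre of its underside. +x points to its front edge, which goes in first; z up. Push it by its 12 mm high edges. It starts before the scanner's entry (to the scanner's +y side in the world), askew by up to 0.3 rad and up to 35 mm off the lane's middle
- carrier_front (a point): Middle of the plate's front edge, at its underside (70 mm along +x from the plate's origin).
- carrier_rear (a point): Middle of the plate's rear edge, at its underside (70 mm along -x from the plate's origin); the edge to push to drive it in.
- cast: Pale yellow horseshoe plaster cast with pink gums and teeth, about 65 x 62 mm and 20 mm tall, fixed on the front half of the plate (its origin, the centre of its underside, is 25 mm along the plate's +x, 12 mm up). The top of the teeth is 32 mm above the bench. Fragile: must not be touched.
- scanner: White bridge scanner fixed to the bench. Origin: on the bench under the middle of the bridge. +x: the way the plate slides in; z up. Beam: x -25 to 25, y -92 to 92 mm, underside 36, top 52 mm up (4 mm over the teeth). Side walls x -25 to 55 mm, 36 thick, 36 high (52 under the key), inner faces at y = -56 and 56 mm: a lane 112 mm wide, its floor the bench itself
- stop (a point): Middle of the face of the fixed red stop bar (14 mm high) across the end of the lane, at bench level: 45 mm along the scanner's +x from its origin. With the plate home, its front edge is on this face, the cast is under the bridge and the rear 70 mm of the plate still stand out at the entry.
- start (a joint): Travel of the green start key, m: 0 released, 0.006 fully down (about 4 N, spring return). It counts as pressed beyond 0.004.
- start_top (a point): Centre of the top of the green start key (round, 22 mm across, its top 74 mm above the bench and 10 mm above its black housing, 38 mm across) on the scanner's side wall at y = -74 mm, x = 30 mm in the scanner's frame; it is pressed straight down.
- jar: Bystander: small jar with a red cap, 48 mm across, 60 mm tall; origin centre of its underside.
- spare_cast: Bystander: a second plaster cast, 65 x 62 x 20 mm, loose on the bench away from the plate; origin centre of its underside.
- bur_block: Bystander: wooden block 60 x 50 x 22 mm with burs standing in it, 50 mm tall in all; origin centre of its underside.
- bowl: Bystander: green mixing bowl, 90 mm across, 40 mm tall; origin centre of its underside.
- wax_knife: Bystander: wax knife (spatula) lying on the bench, 170 mm long along its x.
- brush: Bystander: brush lying on the bench, 160 mm long along its x.
Things that resemble listed ones, but are neither listed nor needed, are in the scene too. Of the things shaped like the carrier, the blue one is meant.

How it is judged (in metres and radians):
On the way, in this order (a step that is already met when the one before it is completed fails the run):
1. the plate lies flat under the bridge, its front edge against the red stop (x of carrier_front in the frame of scanner above 0.041 m and y of carrier_front in the frame of scanner between -0.009 and 0.009 m and angle between the x axis of carrier and the x axis of scanner, either way round below 0.07 rad and angle between carrier's own z axis and vertical below 0.03 rad and height (world z) of carrier below 0.004 m), for 0.2 s.
2. the start key is pressed with the plate home (all of step 1 and value of joint start above 0.004 m), for 0.03 s.
At the end, for the whole second after the job is handed in: The plate lies flat and still on the bench under the bridge, its front edge within 4 mm of the stop, within 9 mm of the middle of the lane and square to within 0.07 rad (4 degrees); the key has been pressed once home (beyond 4 mm) and is released (all of step 1 and value of joint start below 0.002 m and linear speed of carrier below 0.01 m/s); the robot touches nothing.
It fails at once if the plate is tipped more than 0.08 rad or lifted more than 6 mm off the bench (angle between carrier's own z axis and vertical above 0.08 rad or height (world z) of carrier above 0.006 m).
It fails at once if the cast is touched (over 1 N) (contact force between any of the fingers, the arm and cast above 1 N).
It fails at once if the plate is shoved or flicked faster than 0.4 m/s (linear speed of carrier above 0.4 m/s).
It fails at once if the start key is pressed before the plate is home (value of joint start above 0.003 m and not (x of carrier_front in the frame of scanner above 0.041 m and y of carrier_front in the frame of scanner between -0.009 and 0.009 m and angle between the x axis of carrier and the x axis of scanner, either way round below 0.07 rad and angle between carrier's own z axis and vertical below 0.03 rad and height (world z) of carrier below 0.004 m)).
It fails at once if a bystander is moved more than 20 mm (distance of any of jar, spare_cast, bur_block, bowl, wax_knife, brush from where it was at the start of the episode above 0.02 m).
It also fails if it takes over 72 s, if anything falls off the work surface, if the arm or the gripper's body presses on something with over 40 N, if the wrist force passes 120 N, or if a joint passes its speed limit or range.

## Robot

A 7-joint arm with a two-finger parallel gripper is mounted at the origin on the work surface. World frame = base frame: x ahead of the robot, y to its left, z up, the work surface at z = 0. Lengths are in m, angles in degrees, forces in N, time in s.
With the tool pointing down it reaches from about 0.425 to 0.875 m from the base axis. Payload 4.7 kg.
Tool frame: the origin (TCP) lies on the centre line of the jaws, within the pads' length; the fingertips stand 11 mm ahead of it and the grasp point (between the pads) lies 8 mm behind it (finger_overhang is the x of the fingertips in the tool frame, in m); x points along the fingers, z is the direction in which the jaws open and shut, and the axes are right-handed (so a half turn about x gives the same grasp; the last joint's range is limited). The gripper opens to 87 mm and grips with 3 to 60 N. Pads are 19 mm wide; open, the fingers measure 117 mm over their backs; the gripper's body (75 mm by 190 mm) begins 51 mm behind the grasp point.
Start: joints at [72.084, 18.392, -4.016, 83.108, 1.295, 78.541, -3.26], TCP at [0.209, -0.616, 0.234] pointing down, gripper open.
Joint ranges: [-163.93, 163.93], [-17.29, 119.83], [-79.2, 71.16], [3.27, 140.29], [-89.18, 269.18], [5.43, 117.66], [-154.24, 154.24]. Speed limits (degrees/s): [147.25, 147.25, 180, 180, 180, 180, 180].

## Interface

Orientations are given as [roll, pitch, yaw] about the fixed x, y, z axes, in that order (R = Rz(yaw) Ry(pitch) Rx(roll)).
In Python, from cell import get_obs, read_camera, sign_off, cut_out, finger_overhang gives the robot as it stands.
- The arm moves only by the tool servo_tool, never from a script. Its argument "rows" is one flat list of numbers, 5 for each row, row after row: the shift along the world's x, y, z in mm, then the turn about the world's z in degrees, then the closure, from 0 (fully open) to 1 (shut). A call has 1 to 10 rows; each row is the pose to reach, as a shift and turn from the pose commanded when the call began; what a row does not reach only later rows make up. A row lasts 1/12 s, in which the tool goes at most 41.7 mm and 7.16 degrees, less where a joint would pass 70% of its speed; a pose out of reach is approached as far as the arm can. A call with a gripper value outside its range is refused whole. The fingers move at their own pace and stop on an object; "force" is the grip in N (left out, the last holds). Time passes only in rows, so rows that repeat a pose let the fingers close. It gives the time, the measured TCP pose, the force and the opening at its end, in the units of the state.
- get_obs(): the state, without advancing time (a new reading comes with each control period).
- read_camera(name): name is "scene" or "top"; returns a dict with "frame" (480x640x3 uint8, blue, green, red), "range_z" (480x640 float32, m along the optical axis (not along the pixel's ray), 0 where there is no reading), "intrinsics" (3x3 intrinsics, pixels), "k1" (the pictures are not rectified: a ray, as slopes to the right and down, at radius r is drawn at 1 + k1 r^2 times it, then the intrinsics apply), "cam_to_world" (4x4, takes a point from camera to world coordinates). Camera axes: x right, y down, z forward; pixel columns grow to the right and rows downward; lengths in m; the calibration is good to about 2 mm. A picture is of the moment at which its call begins.
- sign_off(): hands the job in, once; it reports no verdict.
Trained networks look in a picture, given as the dict that the camera call returned (one of the last four; its "shot" number tells which), for a name from the list of things; names that differ only in an ending like _2 or _b are one class to them, and where a whole thing is asked for, a point or a joint stands for the part that bears it (a point fixed in the world has none). Each returns a list of dicts, best first, with "score" (0 to 1); they miss things now and then, are a little off and sometimes report something else, mostly with a low value. They report only what shows in the picture. A call takes as long as a camera call. They do not tell look-alikes from the thing itself.
- cut_out(name, picture): "pixels" (480x640 bool, what is visible of it) and "extent" ([centre column, centre row, width, height] in pixels, round what is visible of it).
The state is a dict: "time_s": time; "qpos": joint angles; "joint_velocities": joint speeds; "effort": joint torques, N m; "tool_pos": TCP position; "tool_rot": TCP orientation; "force": force on the tool from outside, world axes, zero at the start; "wrist_torque": the same for the moment, N m; "grip_width": finger opening in m.
Only numpy, scipy, OpenCV 4.12 (cv2) and the standard library are available. Lean on these libraries where they do the work, as an engineer would, in place of code of your own. Each camera call takes 0.05 s, during which the arm holds its last target.

## Working session

There is one attempt and no reset: what is moved stays moved. The work goes in short steps, Python scripts to look and compute and a tool call to move; the robot and the scene stay as the last step left them, time stands still between calls to the robot, and variables do not carry over. Pictures are saved under pics/ and viewed, and the job is handed in when it is done.

Besides the shell and the picture viewer there is one more tool, called after ">>>" by a JSON object that holds its "op" and its "data", one argument or row to a line. servo_tool: Moves the arm, as the interface text tells. Its arguments: {"type":"object","properties":{"rows":{"type":"array"},"force":{"type":"number"}},"required":["rows"]}

```bash
ls; mkdir -p pics
python3 - <<'E'
from cell import *
import cv2
o=get_obs();print(o, finger_overhang)
for n in("scene","top"):
    p=read_camera(n);cv2.imwrite(f"pics/{n}0.png",p["frame"]);print(n,p["intrinsics"],p["k1"],p["cam_to_world"])
E
```

```text
pics
{'time_s': 0.0, 'qpos': array([72.08365929, 18.43817855, -4.01268669, 83.17641805,  1.29267895,
       78.54185477, -3.259881  ]), 'joint_velocities': array([-0.04353037,  0.01700006, -0.11305138, -0.04831839,  0.01861818,
        0.09605728, -0.08688954]), 'effort': array([-1.53630954e-04, -4.91288245e+01, -4.03860016e-01, -3.12527204e+01,
       -6.37090998e-02,  4.38586471e-02,  1.72943287e-04]), 'tool_pos': array([ 0.20841742, -0.61509722,  0.23245781]), 'tool_rot': array([-177.66254867,   89.88856155,  111.06053128]), 'force': array([-0.46360585,  0.10836681,  0.36540438]), 'wrist_torque': array([-0.02558454, -0.00073391,  0.01130116]), 'grip_width': 0.08711243943762653} 0.011
scene [[528.98381681   0.         319.48776673]
 [  0.         528.98381681 236.00114946]
 [  0.           0.           1.        ]] -0.07873343515350345 [[ 0.33372536  0.76352003 -0.55286938  1.22813697]
 [ 0.94264519 -0.26601062  0.20163925 -0.21473704]
 [ 0.00688647 -0.5884518  -0.80850297  1.14903301]
 [ 0.          0.          0.          1.        ]]
top [[591.79545774   0.         327.26267601]
 [  0.         591.79545774 236.59255819]
 [  0.           0.           1.        ]] 0.03446791539475783 [[-9.67517868e-03 -9.96163989e-01  8.69695189e-02  3.87074727e-01]
 [-9.99952650e-01  9.54774249e-03 -1.88115684e-03  4.59051435e-02]
 [ 1.04357813e-03 -8.69836014e-02 -9.96209197e-01  1.50953713e+00]
 [ 0.00000000e+00  0.00000000e+00  0.00000000e+00  1.00000000e+00]]
```

View pics/scene0.png

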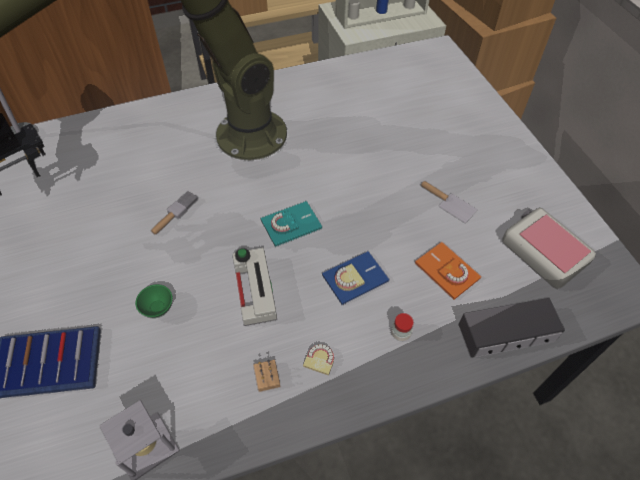

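View pics/top0.png

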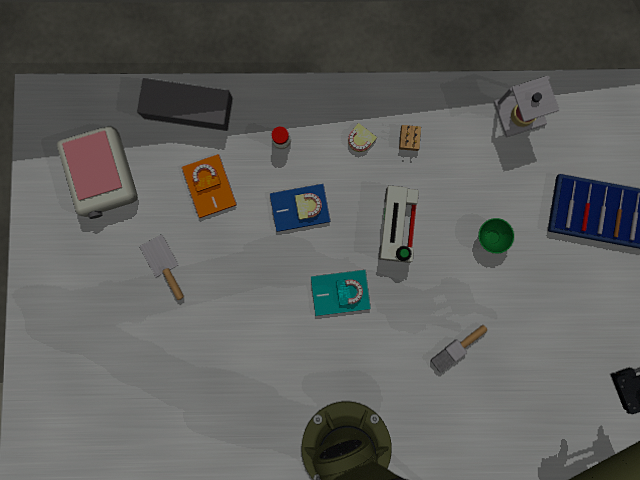

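Top view: blue carrier at (300,208), with its front (the cast end) facing right towards the scanner at (400,225). The stop is red at (411,225) and the key is green at (403,254). Teal and orange plates are look-alikes. Next I measure poses.

```bash
cat > h.py <<'E'
from cell import *
import cv2, numpy as np
def ray_plane(p,uv,z):
    K=p["intrinsics"];k=p["k1"];uv=np.asarray(uv,float).reshape(-1,1,2)
    xy=cv2.undistortPoints(uv,K,np.array([k,0,0,0,0.]))[:,0]
    T=p["cam_to_world"];d=np.c_[xy,np.ones(len(xy))]@T[:3,:3].T;o=T[:3,3]
    return o+d*((np.asarray(z)-o[2])/d[:,2])[:,None]
def cloud(p):
    v,u=np.mgrid[0:480,0:640];xy=cv2.undistortPoints(np.c_[u.ravel(),v.ravel()].astype(float).reshape(-1,1,2),p["intrinsics"],np.array([p["k1"],0,0,0,0.]))[:,0]
    c=np.c_[xy,np.ones(len(xy))]*p["range_z"].reshape(-1,1)
    return (c@p["cam_to_world"][:3,:3].T+p["cam_to_world"][:3,3]).reshape(480,640,3)
def blue(p):
    h=cv2.cvtColor(p["frame"],cv2.COLOR_BGR2HSV)
    return (h[...,0]>105)&(h[...,0]<130)&(h[...,1]>130)
def rect(pts):
    r=cv2.minAreaRect((pts[:,:2]*1000).astype(np.float32));return r
def comp(m,seed,rad=60):
    v,u=np.nonzero(m);k=(abs(u-seed[0])<rad)&(abs(v-seed[1])<rad);return np.c_[u[k],v[k]]
E
python3 - <<'E'
from h import *
for n in("top","scene"):
    p=read_camera(n);C=cloud(p)
    for nm in("carrier","scanner","start","jar","cast","bur_block","brush","wax_knife"):
        for d in cut_out(nm,p)[:4]:
            m=d["pixels"]&(p["range_z"]>0)
            print(n,nm,round(d["score"],2),np.round(d["extent"]),np.median(C[m],0).round(3))
            if nm=="carrier":
                b=np.median(p["frame"][m],0)
                uv=np.argwhere(d["pixels"])[:,::-1]
                print("   col",b,cv2.minAreaRect((ray_plane(p,uv,.012)[:,:2]*1000).astype(np.float32)))
E
```

```text
top carrier 0.89 [340. 292.  58.  46.] [0.378 0.012 0.014]
   col [90. 95.  3.] ((377.87030029296875, 11.511493682861328), (101.36080932617188, 139.80877685546875), 6.735774517059326)
top carrier 0.69 [302. 208.  58.  49.] [0.592 0.112 0.013]
   col [87. 48. 17.] ((593.499755859375, 111.74009704589844), (103.32899475097656, 142.02398681640625), 10.597959518432617)
top carrier 0.59 [209. 188.  54.  62.] [0.651 0.343 0.013]
   col [  0.  67. 130.] ((651.6060791015625, 344.3742980957031), (145.60714721679688, 105.49303436279297), 18.785648345947266)
top scanner 0.8 [400. 225.  40.  74.] [ 0.546 -0.13   0.051]
top start 0.52 [404. 255.  12.  10.] [ 0.471 -0.142  0.073]
top start 0.27 [302. 207.  58.  48.] [0.592 0.111 0.013]
top jar 0.91 [281. 137.  22.  21.] [0.764 0.158 0.058]
top cast 0.97 [308. 207.  26.  28.] [0.598 0.091 0.025]
top cast 0.69 [206. 179.  30.  32.] [0.672 0.352 0.024]
top cast 0.61 [351. 292.  26.  24.] [ 0.38  -0.01   0.025]
top bur_block 0.58 [410. 138.  21.  24.] [ 0.77  -0.171  0.022]
top brush 0.58 [460. 350.  58.  47.] [ 0.231 -0.269  0.018]
top brush 0.31 [300
[... 564 characters left out ...]
  43.  76.] [ 0.561 -0.135  0.052]
scene scanner 0.44 [402. 328.  26.  30.] [0.781 0.153 0.057]
scene scanner 0.31 [449. 202.  53.  43.] [0.467 0.461 0.004]
scene start 0.47 [242. 253.  11.   7.] [ 0.479 -0.143  0.075]
scene jar 0.68 [403. 328.  27.  28.] [0.783 0.154 0.057]
scene cast 0.94 [453. 272.  28.  31.] [0.679 0.349 0.025]
scene cast 0.9 [350. 277.  30.  24.] [0.605 0.09  0.025]
scene cast 0.74 [284. 223.  25.  25.] [ 0.388 -0.012  0.024]
scene cast 0.39 [449. 201.  56.  41.] [0.469 0.46  0.004]
scene bur_block 0.56 [265. 376.  24.  32.] [ 0.78  -0.174  0.022]
scene brush 0.95 [175. 214.  47.  40.] [ 0.238 -0.271  0.017]
scene wax_knife 0.65 [449. 202.  58.  41.] [0.466 0.461 0.004]
```

Run:
```python
from h import *
for n,s1,s2 in(("top",(300,208),(400,225)),("scene",(355,278),(255,285))):
    p=read_camera(n);C=cloud(p);h=cv2.cvtColor(p["frame"],cv2.COLOR_BGR2HSV)
    uv=comp(blue(p),s1,45);print(n,"plate",len(uv),cv2.minAreaRect((ray_plane(p,uv,.012)[:,:2]*1000).astype(np.float32)))
    W=(h[...,1]<60)&(h[...,2]>110)
    x0=abs(C[...,2]-.052)<.006
    uv=comp(x0,s2,55);P=ray_plane(p,uv,.052);print("beam",len(uv),cv2.minAreaRect((P[:,:2]*1000).astype(np.float32)))
    for nm,cond,z in(("red",((h[...,0]<8)|(h[...,0]>172))&(h[...,1]>130),.014),("green",(h[...,0]>45)&(h[...,0]<80)&(h[...,1]>100),.074)):
        uv=comp(cond,s2,45);P=ray_plane(p,uv,z);print(nm,len(uv),cv2.minAreaRect((P[:,:2]*1000).astype(np.float32)),P.mean(0))
    f=p["frame"];c=f[s2[1]-60:s2[1]+60,min(s1[0],s2[0])-60:max(s1[0],s2[0])+60]
    cv2.imwrite(f"pics/{n}_crop.png",cv2.resize(c,None,fx=3.4,fy=3.4,interpolation=cv2.INTER_CUBIC))
```

```text
top plate 1481 ((593.7130737304688, 113.71432495117188), (99.59606170654297, 138.18380737304688), 9.88997745513916)
beam 1382 ((546.4562377929688, -135.7790069580078), (79.7463607788086, 184.576171875), 83.97107696533203)
red 179 ((528.7771606445312, -150.36297607421875), (47.35740280151367, 144.8313751220703), 83.0571517944336) [ 0.54321823 -0.17033152  0.014     ]
green 81 ((518.3134765625, -124.54658508300781), (125.80992889404297, 33.484493255615234), 14.033854484558105) [ 0.47766997 -0.13866045  0.074     ]
scene plate 1135 ((599.1571655273438, 111.43231964111328), (98.46802520751953, 136.7755126953125), 10.00204086303711)
beam 1361 ((550.8170776367188, -136.72265625), (79.72923278808594, 188.55123901367188), 84.11103820800781)
red 98 ((539.328369140625, -171.4519500732422), (7.194671154022217, 94.17273712158203), 83.13587951660156) [ 0.54007113 -0.17153617  0.014     ]
green 53 ((477.25274658203125, -144.51260375976562), (17.235370635986328, 21.265653610229492), 75.21453094482422) [ 0.47717725 -0.14411357  0.074     ]
```

View pics/top_crop.png

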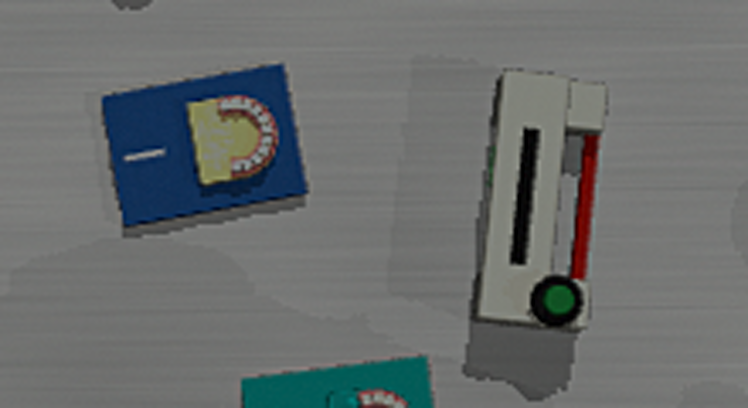

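View pics/scene_crop.png

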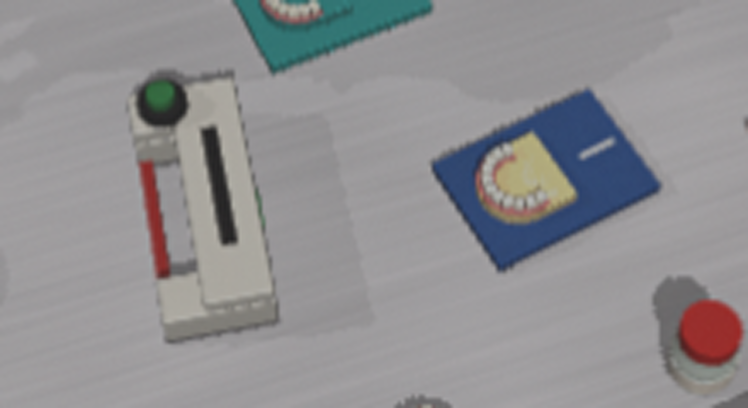

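```bash
cat >> h.py <<'E'
from scipy.spatial.transform import Rotation as Ro
A=np.radians(-96.1);O=np.array([548.1,-120.9])
XS=np.array([np.cos(A),np.sin(A)]);YS=np.array([-XS[1],XS[0]])
def w2s(p): d=np.asarray(p)[:2]-O;return np.array([d@XS,d@YS])
def s2w(x,y): return O+x*XS+y*YS
def jaw():
    o=get_obs();R=Ro.from_euler("xyz",o["tool_rot"],degrees=True).as_matrix();return o,R
E
python3 - <<'E'
from h import *
o,R=jaw();print(R.round(3),np.degrees(np.arctan2(R[1,2],R[0,2])));print(s2w(-226,112),np.degrees(np.arctan2(YS[1],YS[0])))
E
```

```text
[[-0.     0.947  0.321]
 [-0.     0.321 -0.947]
 [-1.    -0.     0.   ]] -71.27191429769493
[683.48152986  91.91879938] -6.099999999999998
```

>>> {"op": "servo_tool", "data": {
  "rows": [18, 28, 0, 5, 0.5, 37, 55, 0, 12, 1, 56, 83, 0, 19, 1, 75, 111, 0, 26, 1, 94, 139, 0, 33, 1, 113, 167, 0, 40, 1, 132, 195, 0, 46, 1, 151, 223, 0, 52, 1, 170, 251, 0, 59, 1, 190, 280, 0, 65.2, 1]
}}

```text
time_s: 1.93
tool_pos: [0.3992, -0.3344, 0.2339]
tool_rot: [-66.3, 89.9, -72.1]
force: [0.6, 0.5, -0.3]
grip_width: 0.0283
```

>>> {"op": "servo_tool", "data": {
  "rows": [20, 30, 0, 0, 1, 42, 62, 0, 0, 1, 64, 95, 0, 0, 1, 86, 128, 0, 0, 1, 108, 160, 0, 0, 1, 130, 193, 0, 0, 1, 152, 226, 0, 0, 1, 174, 259, 0, 0, 1, 196, 291, 0, 0, 1, 218, 324, 0, 0, 1]
}}

```text
time_s: 2.77
tool_pos: [0.6175, -0.0104, 0.2338]
tool_rot: [-37.5, 90.0, -43.7]
force: [0.5, 0.6, -0.3]
grip_width: 0.0005
```

>>> {"op": "servo_tool", "data": {
  "rows": [18, 26, 0, 0, 1, 36, 53, -20, 0, 1, 54, 80, -50, 0, 1, 67, 103, -80, 0, 1, 67, 103, -110, 0, 1, 67, 103, -140, 0, 1, 67, 103, -150, 0, 1, 67, 103, -150, 0, 1]
}}

```text
time_s: 3.43
tool_pos: [0.6814, 0.0904, 0.08]
tool_rot: [-163.9, 89.6, -170.0]
force: [-0.0, -0.0, 0.7]
grip_width: 0.0004
```

```bash
cat > look.py <<'E'
from h import *
import sys
n=sys.argv[1];o,R=jaw();t=o["tool_pos"]*1000
print("t",round(o["time_s"],2),"tcp",t.round(1),"s",w2s(t).round(1),"jaw",np.degrees(np.arctan2(R[1,2],R[0,2])).round(2),"F",o["force"].round(1),"w",round(o["grip_width"]*1000,1))
for c,off,s in(("top",(0,0),(300,208)),("scene",(5,-1.5),(355,278))):
    p=read_camera(c);b=blue(p)
    m=comp(b,(340,215) if c=="top" else (310,280),90)
    k,l,st,ce=cv2.connectedComponentsWithStats(b.astype(np.uint8));P=None
    idx=[i for i in range(1,k) if st[i,4]>60 and (abs(ce[i]-(m.mean(0)))<90).all()]
    print(c,[(st[i,4],ce[i].round()) for i in idx])
    v,u=np.nonzero(np.isin(l,idx))
    W=ray_plane(p,np.c_[u,v],.012)[:,:2]*1000-off
    r=cv2.minAreaRect(W.astype(np.float32));(cx,cy),(w,h),a=r
    if w>h:a+=90
    ang=(a-90-(-96.1)+90)%180-90
    a2=np.radians(ang);cs=w2s((cx,cy))
    print(c,"world",np.round((cx,cy),1),"size",round(w),round(h),"S ctr",cs.round(1),"ang-ish",round(((a-83.9+90)%180)-90,2))
    f=p["frame"];ctr=(350,215) if c=="top" else (310,275)
    q=f[ctr[1]-90:ctr[1]+90,ctr[0]-120:ctr[0]+120]
    cv2.imwrite(f"pics/{n}_{c}.png",cv2.resize(q,None,fx=3.3,fy=3.3,interpolation=cv2.INTER_CUBIC))
E
python3 look.py a1
```

```text
t 3.43 tcp [681.4  90.4  80. ] s [-224.3  110.1] jaw -6.08 F [-0.  -0.   0.7] w 0.4
top [(np.int32(947), array([288., 213.]))]
top world [591.5 127. ] size 100 111 S ctr [-251.2   16.8] ang-ish -73.61
scene [(np.int32(295), array([335., 283.]))]
scene world [595.4  56.7] size 55 113 S ctr [-181.6   28.1] ang-ish -11.61
```

View pics/a1_top.png

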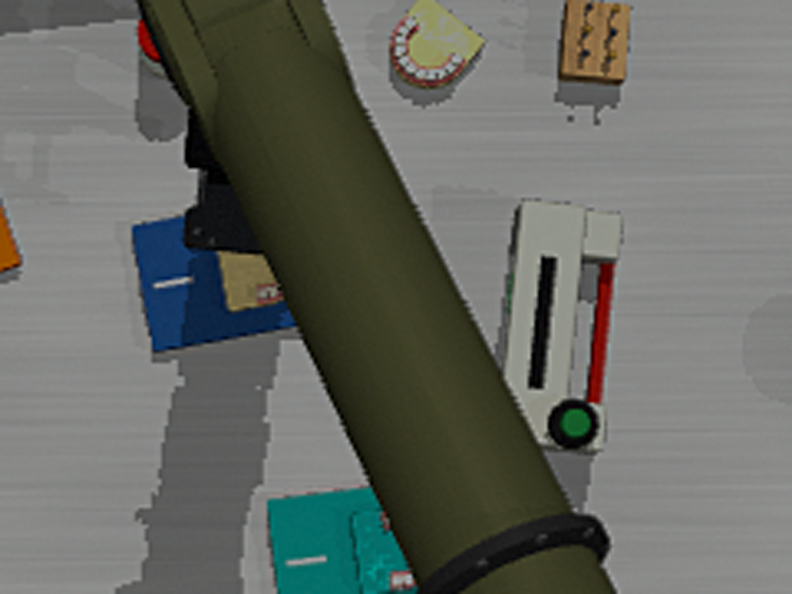

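View pics/a1_scene.png

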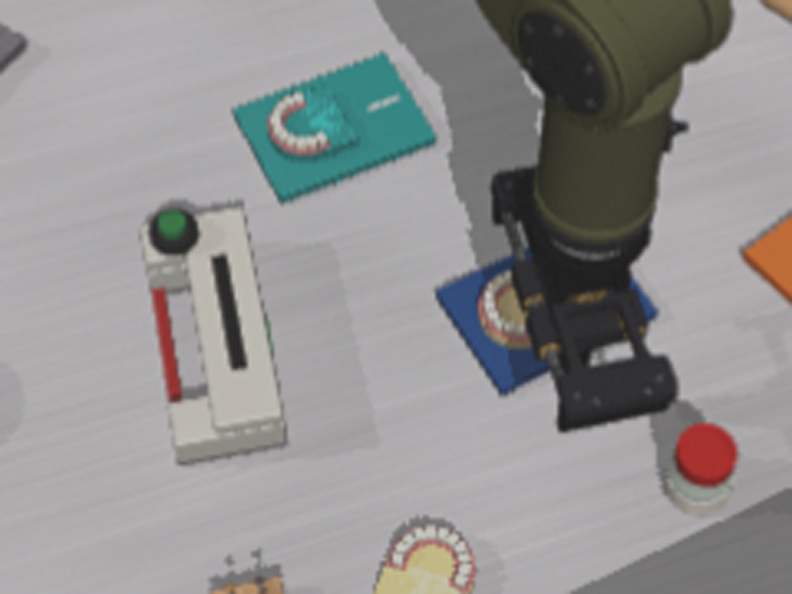

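>>> {"op": "servo_tool", "data": {
  "rows": [0, 0, -25, 0, 1, 0, 0, -45, 0, 1, 0, 0, -55, 0, 1, 0, 0, -60, 0, 1, 0, 0, -64, 0, 1, 0, 0, -64, 0, 1]
}}

```text
time_s: 4.03
tool_pos: [0.6843, 0.0913, 0.0205]
tool_rot: [9.5, 89.9, 3.4]
force: [-0.4, 0.1, -0.7]
grip_width: 0.0003
```

```bash
python3 look.py a2
```

```text
t 4.03 tcp [684.3  91.3  20.5] s [-225.5  112.9] jaw -6.1 F [-0.4  0.1 -0.7] w 0.3
top [(np.int32(954), array([288., 213.]))]
top world [591.8 125.5] size 99 114 S ctr [-249.7   17.2] ang-ish -73.8
scene [(np.int32(283), array([334., 284.]))]
scene world [602.   67.8] size 98 45 S ctr [-193.4   33.5] ang-ish 16.06
```

View pics/a2_scene.png

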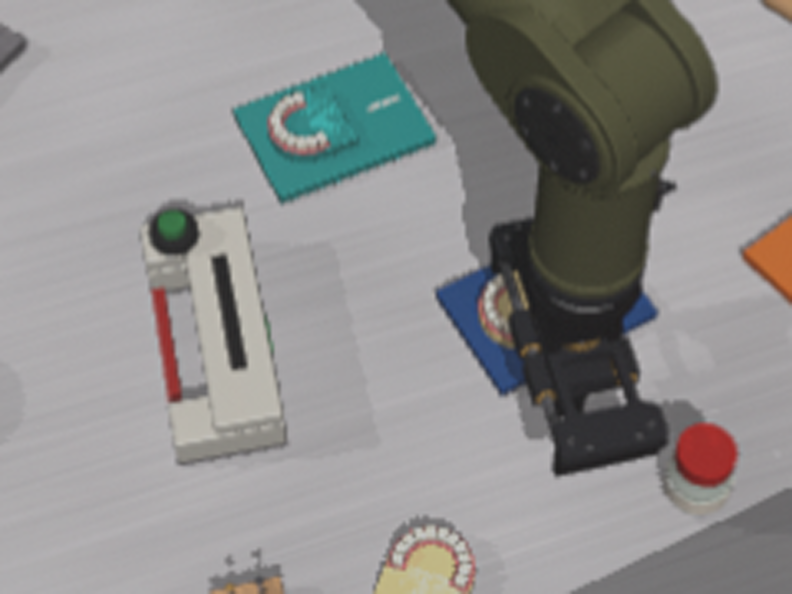

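>>> {"op": "servo_tool", "data": {
  "rows": [0, 0, -4, 0, 1, -4, 0.4, -4, 0, 1, -8, 0.8, -4, 0, 1, -12, 1.3, -4, 0, 1, -16, 1.7, -4, 0, 1, -20, 2.1, -4, 0, 1, -24, 2.5, -4, 0, 1, -28, 3, -4, 0, 1, -32, 3.4, -4, 0, 1, -32, 3.4, -4, 0, 1]
}}

```text
time_s: 4.97
tool_pos: [0.6511, 0.0946, 0.0158]
tool_rot: [-77.8, 90.0, -83.9]
force: [0.7, -0.2, 0.2]
grip_width: 0.0007
```

```bash
python3 look.py a3
```

```text
t 4.97 tcp [651.1  94.6  15.8] s [-225.2   79.5] jaw -6.07 F [ 0.7 -0.2  0.2] w 0.7
top [(np.int32(855), array([285., 216.]))]
top world [581.5 134.2] size 100 103 S ctr [-257.2    6.1] ang-ish -76.27
scene [(np.int32(269), array([334., 279.])), (np.int32(137), array([380., 273.]))]
scene world [583.9 116.1] size 98 137 S ctr [-239.5   10.4] ang-ish -76.96
```

View pics/a3_scene.png

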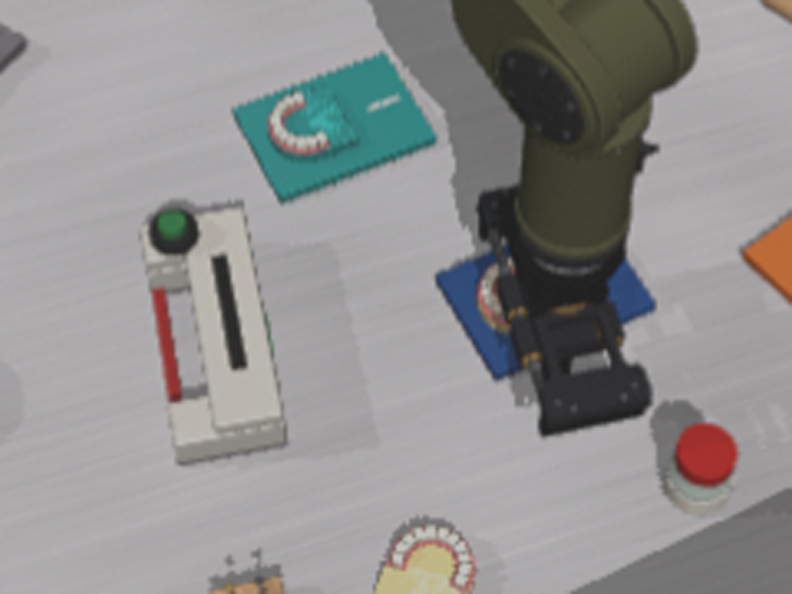

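View pics/a3_top.png

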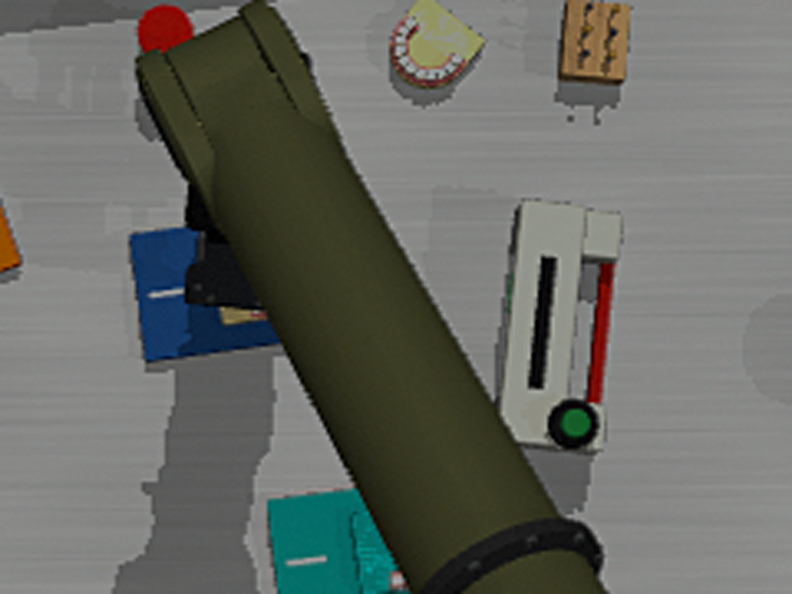

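>>> {"op": "servo_tool", "data": {
  "rows": [7, -0.7, 0, 0, 1, 14, -1.5, 0, 0, 1, 13, -12, 0, 0, 1, 12, -22, 0, 0, 1, 10.6, -32.3, 0, 0, 1, 10.6, -32.3, 0, 0, 1, 4, -31.6, 0, 0, 1, 0, -31.2, 0, 0, 1, -4, -30.8, 0, 0, 1, -8, -30.4, 0, 0, 1]
}}

```text
time_s: 5.9
tool_pos: [0.6433, 0.0646, 0.0158]
tool_rot: [-13.8, 90.0, -19.8]
force: [2.5, -1.3, -1.0]
grip_width: 0.0005
```

>>> {"op": "servo_tool", "data": {
  "rows": [-3, 0.3, 0, 0, 1, -6, 0.6, 0, 0, 1, -6, 0.6, 0, 0, 1]
}}

```text
time_s: 6.15
tool_pos: [0.637, 0.0653, 0.0157]
tool_rot: [-138.9, 90.0, -145.0]
force: [-0.1, -0.4, 0.9]
grip_width: 0.0002
```

```bash
python3 look.py a4
```

```text
t 6.15 tcp [637.   65.3  15.7] s [-194.6   68.6] jaw -6.04 F [-0.1 -0.4  0.9] w 0.2
top [(np.int32(1206), array([287., 219.]))]
top world [571.9 125.7] size 100 137 S ctr [-247.7   -2.6] ang-ish -82.15
scene [(np.int32(556), array([373., 267.]))]
scene world [570.8 160.9] size 99 65 S ctr [-282.6   -7.3] ang-ish 7.4
```

View pics/a4_scene.png

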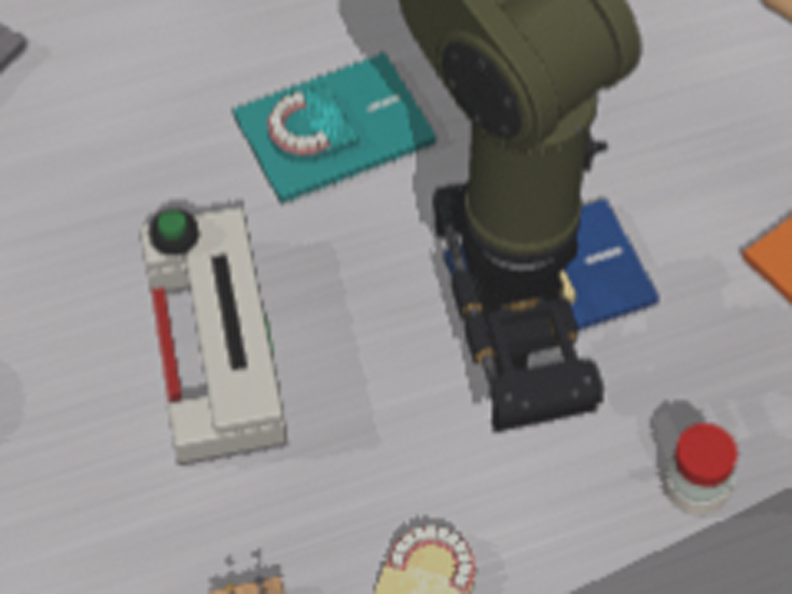

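>>> {"op": "servo_tool", "data": {
  "rows": [-3, 0.3, 0, 0, 1, -6, 0.6, 0, 0, 1, -6, 0.6, 0, 0, 1, 3, -0.3, 0, 0, 1, 10, -1, 0, 0, 1, 18, -2, 20, 0, 1, 18, -2, 50, 0, 1, 18, 20, 75, 0, 1, 18, 50, 100, 0, 1, 16, 85, 100, 0, 0.8]
}}

```text
time_s: 7.08
tool_pos: [0.6583, 0.1495, 0.1216]
tool_rot: [14.2, 89.5, 7.9]
force: [0.9, 0.6, 1.2]
grip_width: 0.0027
```

>>> {"op": "servo_tool", "data": {
  "rows": [-10, 35, 0, 0, 0.4, -20, 70, 0, 0, 0.3, -30, 100, 0, 0, 0.3, -40, 130, 0, 0, 0.3, -50, 160, 0, 0, 0.3, -50, 160, 0, 0, 0.3]
}}

```text
time_s: 7.58
tool_pos: [0.5988, 0.32, 0.1161]
tool_rot: [118.2, 89.6, 112.8]
force: [-1.5, 2.0, 0.9]
grip_width: 0.0393
```

```bash
python3 look.py a5
```

```text
t 7.58 tcp [598.8 320.  116.1] s [-443.8    3.6] jaw -5.46 F [-1.5  2.   0.9] w 39.3
top [(np.int32(1491), array([291., 217.]))]
top world [568.8 127.4] size 138 97 S ctr [-249.1   -5.8] ang-ish -84.43
scene [(np.int32(1090), array([360., 268.]))]
scene world [569.4 126.7] size 137 99 S ctr [-248.4   -5.2] ang-ish -84.58
```

View pics/a5_scene.png

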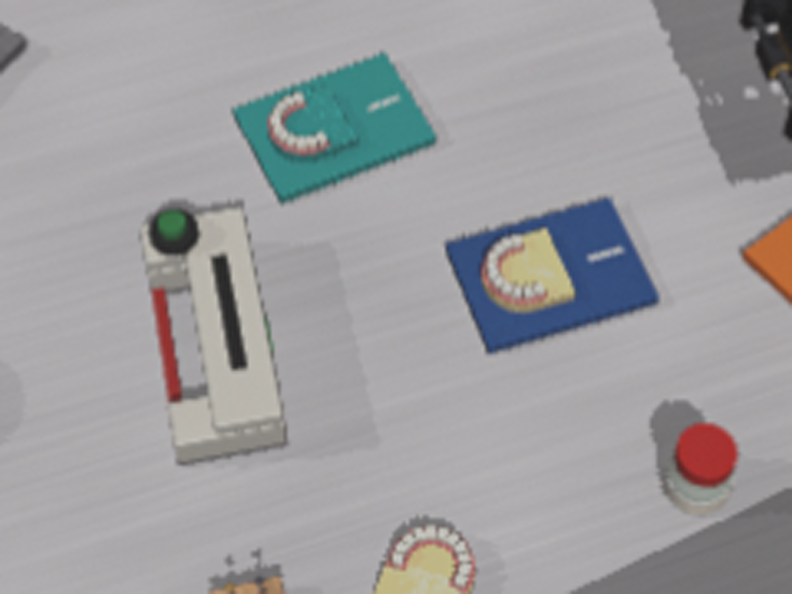

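View pics/a5_top.png

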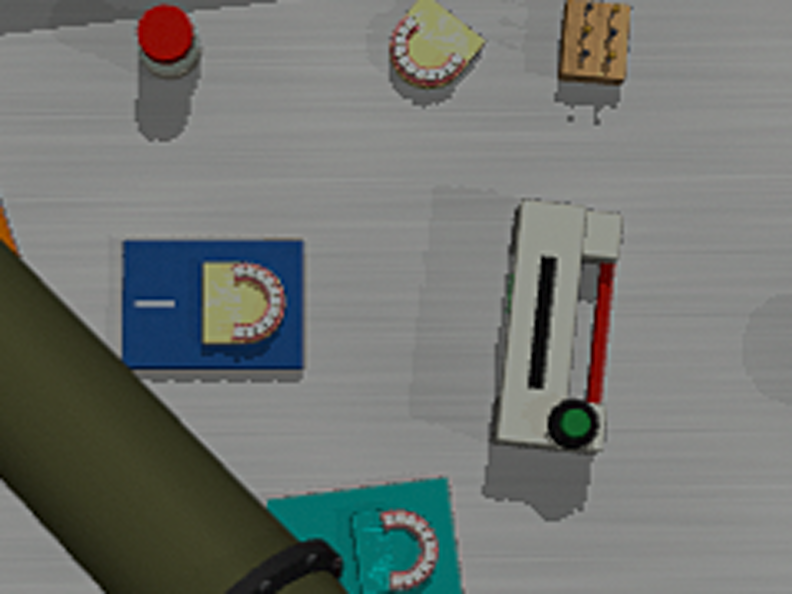

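Run:
```python
from h import *
o,R=jaw();t=o["tool_pos"]*1000
D=79.5
# integrate centre path
c=np.array([-248.8,-5.5]);th0=5.5;ds=.5
L=0;rows=[]
def tcp(c,th): 
    a=np.radians(th);return c-D*np.array([np.cos(a),np.sin(a)])
u=np.array([np.cos(np.radians(th0)),np.sin(np.radians(th0))])
st=tcp(c-22*u,th0);w=s2w(*st);print("standoff",w.round(1),"shift",(w-t[:2]).round(1),"yaw",th0)
c=c-22*u
L=-22
nxt=L
while c[0]<-25:
    th=th0 if L<0 else max(0,th0*(1-L/120))
    if L>=nxt-1e-6:
        q=s2w(*tcp(c,th));print(round(L),"c",c.round(1),"th",round(th,2),"shift from standoff",(q-w).round(1),"yaw",round(th-th0,2));nxt+=8
    a=np.radians(th);c=c+ds*np.array([np.cos(a),np.sin(a)]);L+=ds
q=s2w(*tcp(c,0));print("end",c,(q-w).round(1))
```

```text
standoff [570.1 228.6] shift [-32.5 -84.2] yaw 5.5
-22 c [-270.7   -7.6] th 5.5 shift from standoff [0. 0.] yaw 0.0
-14 c [-262.7   -6.8] th 5.5 shift from standoff [-0.1 -8. ] yaw 0.0
-6 c [-254.8   -6.1] th 5.5 shift from standoff [ -0.2 -16. ] yaw 0.0
2 c [-246.8   -5.3] th 5.41 shift from standoff [ -0.1 -24. ] yaw -0.09
10 c [-238.8   -4.6] th 5.04 shift from standoff [  0.3 -32. ] yaw -0.46
18 c [-230.9   -3.9] th 4.67 shift from standoff [  0.6 -40. ] yaw -0.83
26 c [-222.9   -3.3] th 4.31 shift from standoff [  0.9 -48. ] yaw -1.19
34 c [-214.9   -2.7] th 3.94 shift from standoff [  1.1 -56. ] yaw -1.56
42 c [-206.9   -2.2] th 3.58 shift from standoff [  1.3 -64.1] yaw -1.92
50 c [-198.9   -1.7] th 3.21 shift from standoff [  1.4 -72.1] yaw -2.29
58 c [-191.    -1.3] th 2.84 shift from standoff [  1.5 -80.1] yaw -2.66
66 c [-183.    -0.9] th 2.47 shift from standoff [  1.5 -88.1] yaw -3.03
74 c [-175.    -0.6] th 2.11 shift from standoff [  1.5 -96.1] yaw -3.39
82 c [-167.    -0.3] th 1.74 shift from standoff [   1.4 -104.1] yaw -3.76
90 c [-1.59e+02 -1.00e-01] th 1.38 shift 
[... 538 characters left out ...]
 -2.4 -168. ] yaw -5.5
154 c [-95.    0.3] th 0 shift from standoff [  -3.2 -176. ] yaw -5.5
162 c [-87.    0.3] th 0 shift from standoff [  -4.1 -184. ] yaw -5.5
170 c [-79.    0.3] th 0 shift from standoff [  -4.9 -191.9] yaw -5.5
178 c [-71.    0.3] th 0 shift from standoff [  -5.8 -199.9] yaw -5.5
186 c [-63.    0.3] th 0 shift from standoff [  -6.6 -207.8] yaw -5.5
194 c [-55.    0.3] th 0 shift from standoff [  -7.5 -215.8] yaw -5.5
202 c [-47.    0.3] th 0 shift from standoff [  -8.3 -223.7] yaw -5.5
210 c [-39.    0.3] th 0 shift from standoff [  -9.2 -231.7] yaw -5.5
218 c [-31.    0.3] th 0 shift from standoff [ -10.  -239.6] yaw -5.5
end [-24.9853612    0.27912652] [ -10.7 -245.6]
```

>>> {"op": "servo_tool", "data": {
  "rows": [-10, -28, 0, 2, 0.31, -20, -56, 0, 4, 0.31, -31, -84, 0, 5.5, 0.31, -31, -84, -30, 5.5, 0.31, -31, -84, -60, 5.5, 0.31, -31, -84, -85, 5.5, 0.31, -31, -84, -100, 5.5, 0.31, -31, -84, -100, 5.5, 0.31, -31, -84, -100, 5.5, 0.31]
}}

```text
time_s: 8.43
tool_pos: [0.5733, 0.2252, 0.0154]
tool_rot: [-166.5, 90.0, -167.2]
force: [-0.3, 0.6, 0.7]
grip_width: 0.0604
```

```bash
python3 look.py a6
```

```text
t 8.43 tcp [573.3 225.2  15.4] s [-346.9  -11.7] jaw -0.66 F [-0.3  0.6  0.7] w 60.4
top [(np.int32(936), array([299., 213.]))]
top world [568.8 127.5] size 138 97 S ctr [-249.2   -5.8] ang-ish -84.43
scene [(np.int32(1109), array([360., 268.]))]
scene world [569.5 127. ] size 137 99 S ctr [-248.8   -5.1] ang-ish -84.55
```

View pics/a6_scene.png

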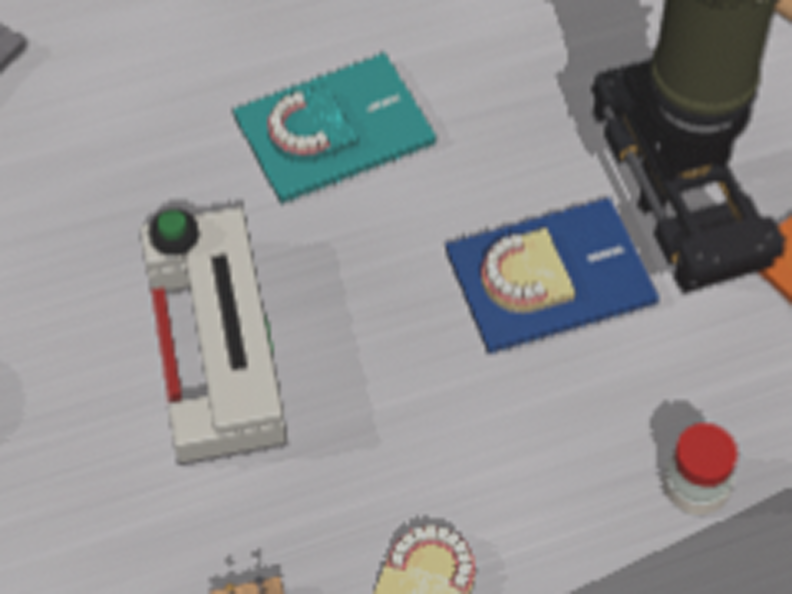

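>>> {"op": "servo_tool", "data": {
  "rows": [-3, -5, 0, 0, 0.31, -3.3, -12.6, 0, 0, 0.31, -3.3, -18, 0, 0, 0.31, -3, -25, 0, -0.3, 0.31, -2.7, -33, 0, -0.7, 0.31, -2.4, -41, 0, -1.1, 0.31, -2.1, -49, 0, -1.4, 0.31, -1.9, -57, 0, -1.8, 0.31, -1.8, -65, 0, -2.1, 0.31, -1.7, -73, 0, -2.5, 0.31]
}}

```text
time_s: 9.37
tool_pos: [0.5713, 0.1527, 0.016]
tool_rot: [44.4, 89.9, 41.3]
force: [0.1, 4.9, 2.8]
grip_width: 0.06
```

```bash
python3 look.py a7
```

```text
t 9.37 tcp [571.3 152.7  16. ] s [-274.5   -6. ] jaw -3.1 F [0.1 4.9 2.8] w 60.0
top [(np.int32(622), array([328., 213.]))]
top world [566.8  59.3] size 110 98 S ctr [-181.2   -0.5] ang-ish -86.96
scene [(np.int32(1047), array([337., 274.]))]
scene world [567.6  70.7] size 137 99 S ctr [-192.6   -1. ] ang-ish -87.27
```

View pics/a7_scene.png

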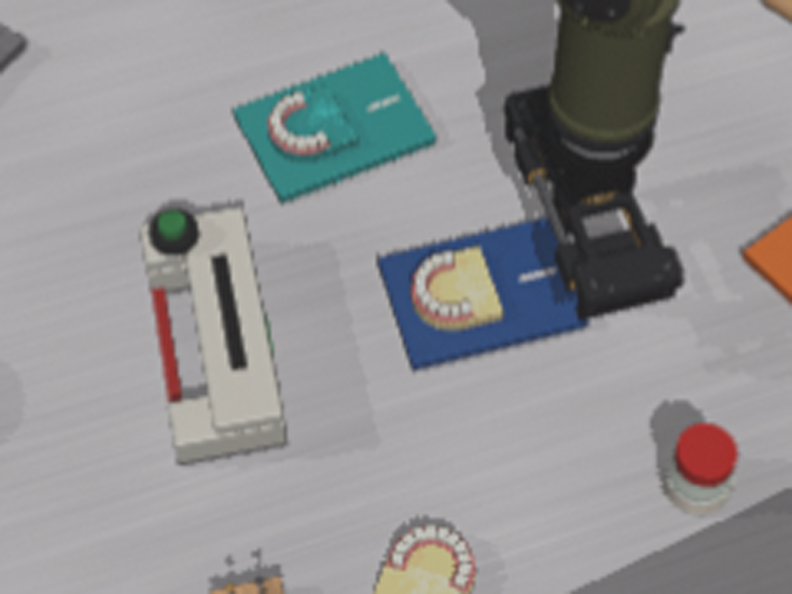

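>>> {"op": "servo_tool", "data": {
  "rows": [0, -8, 0, -0.4, 0.31, 0, -16, 0, -0.8, 0.31, -0.1, -24, 0, -1.1, 0.31, -0.2, -32, 0, -1.5, 0.31, -0.4, -40, 0, -1.9, 0.31, -0.6, -48, 0, -2.2, 0.31, -0.9, -56, 0, -2.6, 0.31, -1.3, -64, 0, -3, 0.31, -2.1, -72, 0, -3, 0.31, -3, -80, 0, -3, 0.31]
}}

```text
time_s: 10.3
tool_pos: [0.5678, 0.072, 0.0155]
tool_rot: [-124.0, 90.0, -130.1]
force: [0.4, 3.8, 0.5]
grip_width: 0.0601
```

```bash
python3 look.py a8
```

```text
t 10.3 tcp [567.8  72.   15.5] s [-193.9   -0.9] jaw -6.08 F [0.4 3.8 0.5] w 60.1
top [(np.int32(500), array([364., 218.]))]
top world [557.1 -31.6] size 88 99 S ctr [-89.7  -0.5] ang-ish 0.0
scene [(np.int32(1008), array([305., 281.]))]
scene world [559.9 -10.2] size 134 99 S ctr [-111.3   -0. ] ang-ish 89.84
```

View pics/a8_scene.png

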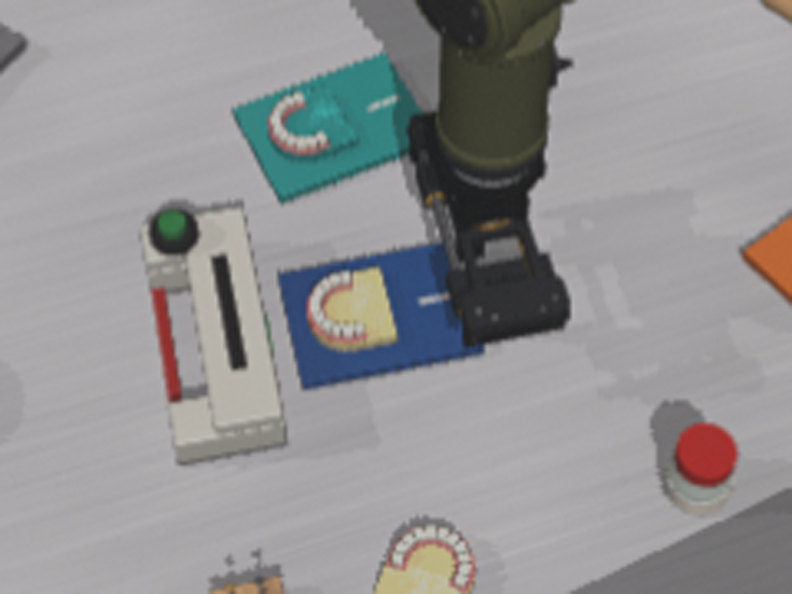

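View pics/a8_top.png

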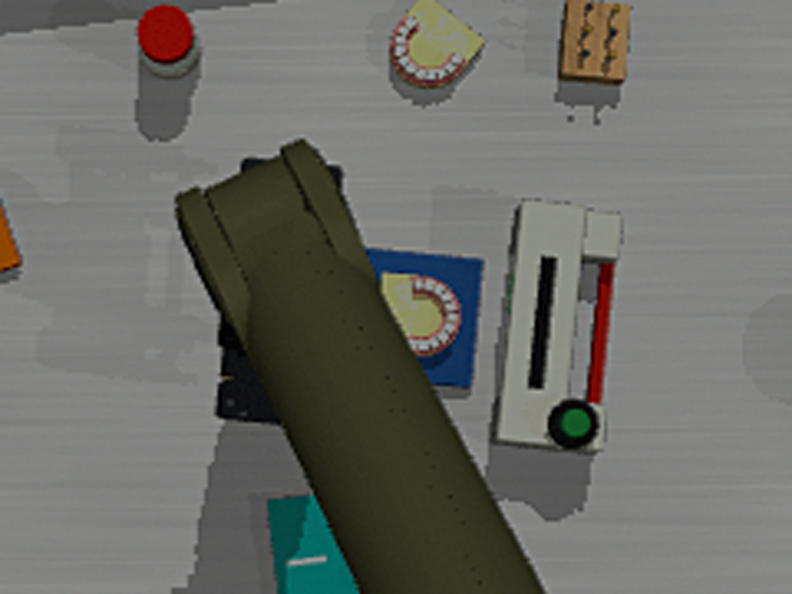

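>>> {"op": "servo_tool", "data": {
  "rows": [-0.8, -8, 0, 0, 0.31, -1.7, -16, 0, 0, 0.31, -2.5, -24, 0, 0, 0.31, -3.4, -32, 0, 0, 0.31, -4.2, -40, 0, 0, 0.31, -5.1, -48, 0, 0, 0.31, -5.9, -56, 0, 0, 0.31, -6.8, -64, 0, 0, 0.31, -7.6, -71, 0, 0, 0.31, -8.1, -76, 0, 0, 0.31]
}}

```text
time_s: 11.23
tool_pos: [0.5596, -0.0044, 0.0155]
tool_rot: [-105.7, 90.0, -111.8]
force: [0.6, 2.3, -0.5]
grip_width: 0.0599
```

```bash
python3 look.py a9
```

```text
t 11.23 tcp [559.6  -4.4  15.5] s [-117.1   -0.9] jaw -6.13 F [ 0.6  2.3 -0.5] w 59.9
top []Traceback (most recent call last):
  File "look.py", line 12, in <module>
    W=ray_plane(p,np.c_[u,v],.012)[:,:2]*1000-off
      ~~~~~~~~~^^^^^^^^^^^^^^^^^^^
  File "h.py", line 5, in ray_plane
    xy=cv2.undistortPoints(uv,K,np.array([k,0,0,0,0.]))[:,0]
       ~~~~~~~~~~~~~~~~~~~^^^^^^^^^^^^^^^^^^^^^^^^^^^^^
cv2.error: OpenCV(4.12.0) /io/opencv/modules/calib3d/src/undistort.dispatch.cpp:347: error: (-215:Assertion failed) CV_IS_MAT(_src) && CV_IS_MAT(_dst) && (_src->rows == 1 || _src->cols == 1) && (_dst->rows == 1 || _dst->cols == 1) && _src->cols + _src->rows - 1 == _dst->rows + _dst->cols - 1 && (CV_MAT_TYPE(_src->type) == CV_32FC2 || CV_MAT_TYPE(_src->type) == CV_64FC2) && (CV_MAT_TYPE(_dst->type) == CV_32FC2 || CV_MAT_TYPE(_dst->type) == CV_64FC2) in function 'cvUndistortPointsInternal'
```

>>> {"op": "servo_tool", "data": {
  "rows": [-0.2, -1.5, 0, 0, 0.31, -0.3, -3, 0, 0, 0.31, -0.5, -4.5, 0, 0, 0.31, -0.6, -6, 0, 0, 0.31, -0.7, -7, 0, 0, 0.31, -0.8, -8, 0, 0, 0.31, -0.8, -8, 0, 0, 0.31]
}}

```text
time_s: 11.87
tool_pos: [0.559, -0.0111, 0.0156]
tool_rot: [-74.0, 90.0, -80.0]
force: [0.8, 2.2, -0.7]
grip_width: 0.0599
```

>>> {"op": "servo_tool", "data": {
  "rows": [-0.1, -1, 0, 0, 0.31, -0.2, -2, 0, 0, 0.31, -0.2, -2, 0, 0, 0.31]
}}

```text
time_s: 12.12
tool_pos: [0.5588, -0.0133, 0.0156]
tool_rot: [-80.8, 90.0, -86.9]
force: [-0.5, 2.7, -0.6]
grip_width: 0.0596
```

>>> {"op": "servo_tool", "data": {
  "rows": [-0.1, -1, 0, 0, 0.31, -0.2, -2, 0, 0, 0.31, -0.2, -2, 0, 0, 0.31]
}}

```text
time_s: 12.37
tool_pos: [0.5586, -0.0154, 0.0156]
tool_rot: [-76.8, 90.0, -82.9]
force: [0.7, 2.5, -1.0]
grip_width: 0.0601
```

>>> {"op": "servo_tool", "data": {
  "rows": [-0.1, -1, 0, 0, 0.31, -0.2, -2, 0, 0, 0.31, -0.2, -2, 0, 0, 0.31]
}}

```text
time_s: 12.62
tool_pos: [0.5584, -0.0171, 0.0156]
tool_rot: [28.5, 90.0, 22.4]
force: [0.4, 2.1, -1.6]
grip_width: 0.0603
```

```bash
cat > pic.py <<'E'
from h import *
import sys
n=sys.argv[1];o,R=jaw();t=o["tool_pos"]*1000
print("t",round(o["time_s"],2),"tcp",t.round(1),"s",w2s(t).round(1),"F",o["force"].round(1))
for c,(x,y),r in(("top",(375,225),55),("scene",(275,280),55)):
    p=read_camera(c);cv2.imwrite(f"pics/{n}_{c}.png",cv2.resize(p["frame"][y-r+10:y+r-10,x-r-15:x+r+15],None,fx=5.5,fy=5.5,interpolation=cv2.INTER_CUBIC))
E
python3 pic.py b1
```

```text
t 12.62 tcp [558.4 -17.1  15.6] s [-104.3   -0.7] F [ 0.4  2.1 -1.6]
```

View pics/b1_scene.png

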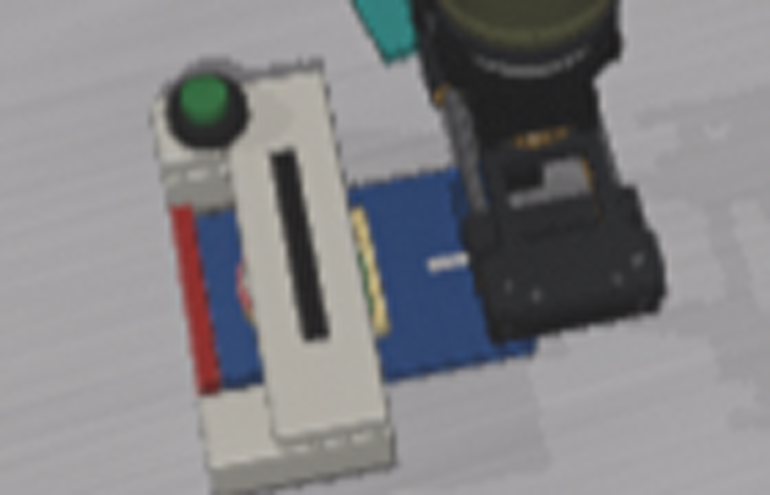

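View pics/b1_top.png

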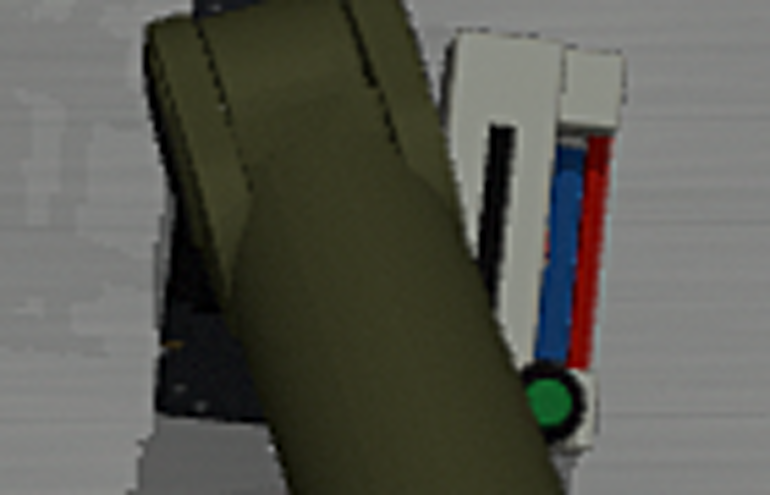

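The plate front is at or within about 2 mm of the red stop (scene crop at (205,300), top crop at (580,250)). I'll creep on until the force rises.

>>> {"op": "servo_tool", "data": {
  "rows": [-0.1, -1, 0, 0, 0.31, -0.1, -1, 0, 0, 0.31, -0.1, -1, 0, 0, 0.31]
}}

```text
time_s: 12.97
tool_pos: [0.5585, -0.0172, 0.0156]
tool_rot: [67.3, 89.9, 61.2]
force: [1.2, 4.9, -1.9]
grip_width: 0.0604
```

>>> {"op": "servo_tool", "data": {
  "rows": [-0.1, -1, 0, 0, 0.31, -0.1, -1, 0, 0, 0.31, -0.1, -1, 0, 0, 0.31]
}}

```text
time_s: 13.22
tool_pos: [0.5586, -0.0174, 0.0157]
tool_rot: [71.8, 89.9, 65.7]
force: [0.8, 5.9, -2.2]
grip_width: 0.06
```

>>> {"op": "servo_tool", "data": {
  "rows": [-0.1, -1, 0, 0, 0.31, -0.1, -1, 0, 0, 0.31, -0.1, -1, 0, 0, 0.31]
}}

```text
time_s: 13.47
tool_pos: [0.5587, -0.0175, 0.0158]
tool_rot: [72.5, 89.8, 66.4]
force: [1.4, 9.0, -1.6]
grip_width: 0.06
```

Stalled with rising force, so the plate is on the stop. I'll back off straight and look.

>>> {"op": "servo_tool", "data": {
  "rows": [0.4, 4, 0, 0, 0.31, 0.8, 8, 0, 0, 0.31, 1.6, 16, 0, 0, 0.31, 2.5, 24, 0, 0, 0.31, 2.5, 26, 30, 0, 0.6, 2.5, 40, 70, 0, 1, 2.5, 60, 110, 0, 1, 2.5, 80, 140, 0, 1, 2.5, 110, 150, 0, 1, 2.5, 140, 150, 0, 1]
}}

```text
time_s: 14.3
tool_pos: [0.5631, 0.1212, 0.1701]
tool_rot: [0.5, 89.6, -5.7]
force: [1.2, 0.8, -0.1]
grip_width: 0.0282
```

```bash
python3 pic.py b2
python3 - <<'E'
from h import *
p=read_camera("scene")
uv=comp(blue(p),(285,280),60);P=ray_plane(p,uv,.012)[:,:2]*1000-(5,-1.5)
r=cv2.minAreaRect(P.astype(np.float32));print(r,w2s(r[0]))
E
```

```text
t 14.3 tcp [563.1 121.2 170.1] s [-242.3  -10.8] F [ 1.2  0.8 -0.1]
((551.1568603515625, -95.93578338623047), (135.5349578857422, 98.39435577392578), 83.69485473632812) [-25.14770225   0.38675294]
```

View pics/b2_scene.png

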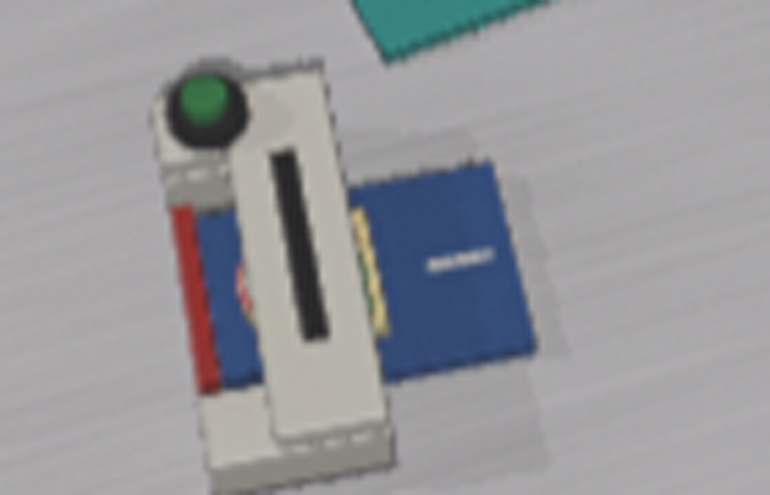

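View pics/b2_top.png

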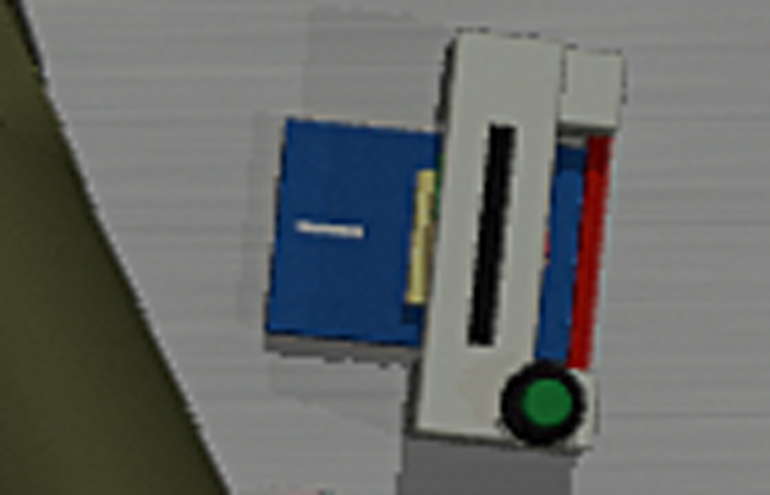

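Plate is flush against the red bar, square and centred (fit: centre (-25.1, 0.4), 0.2° off). Moving over the key.

>>> {"op": "servo_tool", "data": {
  "rows": [-10, -28, 0, 0, 1, -20, -58, 0, 0, 1, -30, -88, 0, 0, 1, -41, -118, 0, 0, 1, -52, -148, 0, 0, 1, -62, -178, 0, 0, 1, -73, -208, 0, 0, 1, -83, -238, 0, 0, 1, -91, -263, 0, 0, 1, -91, -263, 0, 0, 1]
}}

```text
time_s: 15.28
tool_pos: [0.4665, -0.1507, 0.165]
tool_rot: [-121.3, 89.8, -128.0]
force: [-0.3, -0.9, -0.8]
grip_width: 0.0005
```

>>> {"op": "servo_tool", "data": {
  "rows": [0, 0, -20, 0, 1, 0, 0, -40, 0, 1, 0, 0, -60, 0, 1, 0, 0, -72, 0, 1, 0, 0, -75, 0, 1, 0, 0, -75, 0, 1]
}}

```text
time_s: 15.78
tool_pos: [0.4689, -0.143, 0.0898]
tool_rot: [163.9, 89.9, 157.8]
force: [-0.1, 0.7, 0.3]
grip_width: 0.0007
```

```bash
python3 pic.py b3
```

```text
t 15.78 tcp [ 468.9 -143.    89.8] s [ 30.4 -76.4] F [-0.1  0.7  0.3]
```

View pics/b3_scene.png

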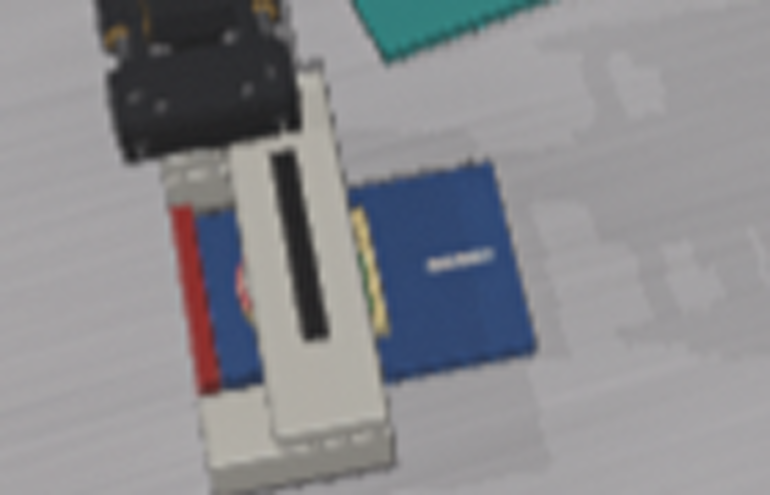

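View pics/b3_top.png

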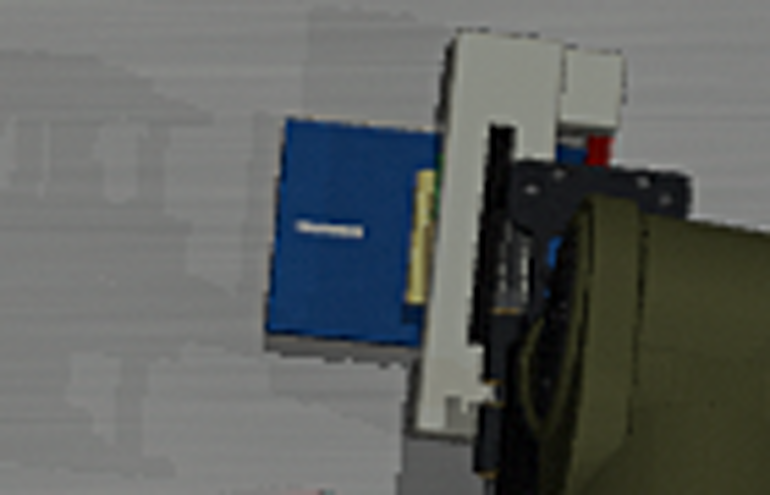

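>>> {"op": "servo_tool", "data": {
  "rows": [2, 0, -2, 0, 1, 2, 0, -5, 0, 1, 2, 0, -7, 0, 1, 2, 0, -8, 0, 1, 2, 0, -8, 0, 1]
}}

```text
time_s: 16.3
tool_pos: [0.4724, -0.1432, 0.083]
tool_rot: [-12.4, 89.9, -18.5]
force: [2.0, -0.2, 1.9]
grip_width: 0.0006
```

>>> {"op": "servo_tool", "data": {
  "rows": [0, 0, -1, 0, 1, 0, 0, -2, 0, 1, 0, 0, -2, 0, 1]
}}

```text
time_s: 16.55
tool_pos: [0.4723, -0.1432, 0.0809]
tool_rot: [-11.1, 89.9, -17.2]
force: [2.3, -0.5, 2.7]
grip_width: 0.0002
```

>>> {"op": "servo_tool", "data": {
  "rows": [0, 0, -1, 0, 1, 0, 0, -2, 0, 1, 0, 0, -2, 0, 1, 0, 0, -2, 0, 1]
}}

```text
time_s: 16.88
tool_pos: [0.4724, -0.1432, 0.0794]
tool_rot: [-20.1, 89.9, -26.1]
force: [1.3, 0.2, 6.2]
grip_width: 0.0007
```

>>> {"op": "servo_tool", "data": {
  "rows": [0, 0, -1, 0, 1, 0, 0, -2, 0, 1, 0, 0, -2, 0, 1, 0, 0, -2, 0, 1]
}}

```text
time_s: 17.22
tool_pos: [0.4724, -0.1432, 0.079]
tool_rot: [-54.9, 89.9, -61.0]
force: [-4.0, 0.8, 20.1]
grip_width: 0.0003
```

The key bottomed out (tip 6 mm down, 20 N). Releasing.

>>> {"op": "servo_tool", "data": {
  "rows": [0, 0, 3, 0, 1, 0, 0, 10, 0, 1, 0, 0, 25, 0, 1, 0, 0, 55, 0, 1, 0, 0, 90, 0, 1, 0, -30, 120, 0, 1, 0, -65, 130, 0, 1, 0, -100, 130, 0, 1, 0, -130, 130, 0, 1, 0, -150, 130, 0, 1]
}}

```text
time_s: 18.05
tool_pos: [0.4695, -0.2964, 0.2058]
tool_rot: [-177.1, 89.8, 176.6]
force: [-0.5, -0.0, -0.0]
grip_width: -0.0001
```

>>> {"op": "servo_tool", "data": {
  "rows": [0, 0, 0, 0, 1, 0, 0, 0, 0, 1, 0, 0, 0, 0, 1]
}}

```text
time_s: 18.3
tool_pos: [0.4712, -0.2914, 0.2057]
tool_rot: [134.1, 89.8, 128.1]
force: [1.2, -0.1, -0.3]
grip_width: 0.0003
```

```bash
python3 pic.py b4
python3 - <<'E'
from h import *
p=read_camera("scene")
uv=comp(blue(p),(285,280),60);P=ray_plane(p,uv,.012)[:,:2]*1000-(5,-1.5)
r=cv2.minAreaRect(P.astype(np.float32));print(r,w2s(r[0]))
for n in("top","scene"):
    p=read_camera(n);C=cloud(p)
    for nm in ("start","jar","bur_block","brush","wax_knife"):
        for d in cut_out(nm,p)[:2]:print(n,nm,round(d["score"],2),np.median(C[d["pixels"]&(p["range_z"]>0)],0).round(3))
E
```

```text
t 18.3 tcp [ 471.2 -291.4  205.7] s [177.7 -58.4] F [ 1.2 -0.1 -0.3]
((551.2078857421875, -96.0367431640625), (135.4703826904297, 98.37220001220703), 83.8592300415039) [-25.05273628   0.44821782]
top start 0.55 [ 0.471 -0.143  0.073]
top jar 0.74 [0.764 0.158 0.058]
top bur_block 0.74 [ 0.768 -0.17   0.022]
top brush 0.86 [ 0.224 -0.26   0.019]
top brush 0.26 [ 0.768 -0.17   0.022]
top wax_knife 0.94 [0.465 0.465 0.004]
top wax_knife 0.66 [ 0.771 -0.044  0.013]
scene start 0.56 [ 0.476 -0.144  0.074]
scene jar 0.97 [0.783 0.153 0.057]
scene brush 0.49 [0.467 0.459 0.004]
scene brush 0.47 [ 0.219 -0.24   0.017]
scene wax_knife 0.95 [0.466 0.46  0.004]
```

View pics/b4_scene.png

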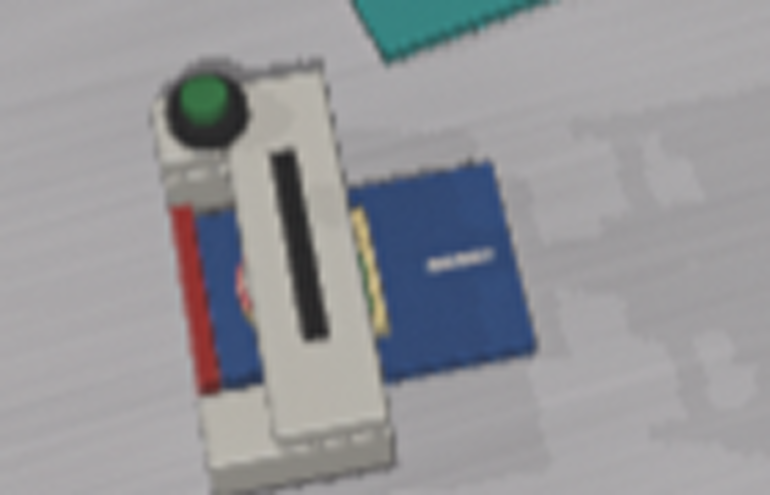

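View pics/b4_top.png

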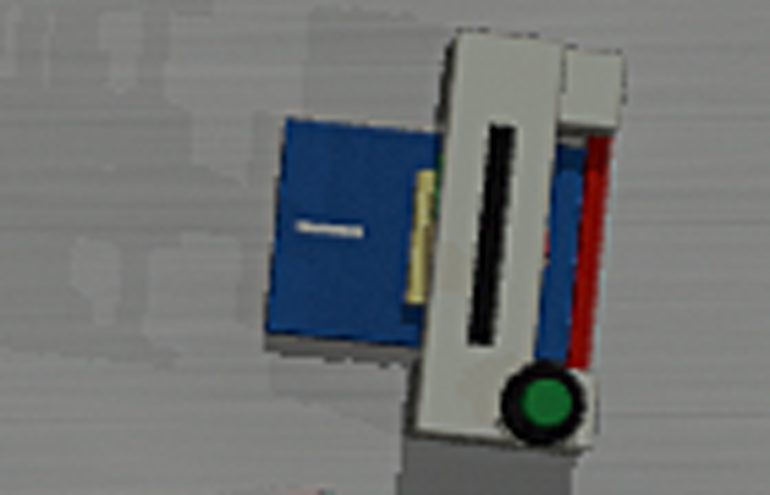

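Plate is home at the red bar ((205,300) in the scene crop), the key is back up at about 73–74 mm, and the arm is clear.

```bash
python3 -c "
from cell import *
print(sign_off())"
```

```text
the job is handed in; nothing more can be done
None
```

The blue plate is against the red stop and the green key has been pressed and let go. I handed the job in at about 18.5 s of the 72 s allowed; sign-off reports no verdict.

**What I did:** I squared the plate up with pushes of the closed fingers on its far side. Then I slid it under the bridge with two fingertips on its rear edge until the push force rose to 9 N with no further travel. I backed off, pressed the key straight down (about 6 mm, 20 N at the end of its travel), lifted off and moved the arm clear.

**Last checks:**
- **Plate:** its centre lies at (-25.1, +0.4) mm in the scanner frame, where home is (-25, 0). It is square to within about 0.3° and did not shift when the key was pressed.
- **Key:** its top reads 73–74 mm, so it is released.
- **Robot:** the arm touches nothing.
- **Bystanders:** the jar, bur block and wax knife read unchanged. I did not re-measure the spare cast or the bowl at the end.

**What disagreed:**
- The two cameras differ by about 5 mm in x. I used the top camera's frame, and the contacts with the plate agreed with it to about 2 mm.
- The brush's median position read about 1 cm off between the first and last top pictures (the scene camera differed by up to about 4 cm). The gripper never came near it, so I put this down to differing masks and did not check further.

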